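# Hold a well plate up to the reader window and rack it again

## Robot

A 6-joint arm with a two-finger parallel gripper is mounted at the origin on a cart in front of the work surface, level with it; the furniture and walls round the work are solid. World frame = base frame: x ahead of the robot, y to its left, z up, the work surface at z = 0. Lengths are in m, angles in rad, forces in N, time in s.
With the tool pointing down it reaches from about 0.35 to 0.975 m from the base axis. Payload 4.9 kg.
Tool frame: the origin (TCP) lies at the very end of the fingers, on their centre line; the grasp point (between the pads) lies ctrl.grip_point_offset behind it (ctrl.grip_point_offset is the distance from the TCP to the grasp point, in m); z points along the fingers, y is the direction in which the jaws open and shut (so a half turn about z gives the same grasp; the last joint's range is limited). The gripper opens to 85 mm and grips with 20 to 120 N. Pads are 22 mm wide; open, the fingers measure 114 mm over their backs; the gripper's body (76 mm by 85 mm) begins 54 mm behind the grasp point. The pads swing forward as they close: fully open they stand 13 mm farther back than shut.
Start: joints at [1.191, 0.053, 1.613, -0, 1.476, -0.119], TCP at [0.161, 0.604, 0.231] pointing down, gripper open.
Joint ranges: [-3.01, 3.01], [-1.01, 2.22], [0.06, 2.58], [-1.02, 4.17], [0.09, 2.62], [-3.14, 3.14]. Speed limits (rad/s): [2.57, 2.57, 3.14, 3.14, 3.14, 3.14].

## Interface

Orientations are given as a rotation vector (axis times angle).
In Python, from station import ctrl gives the robot as it stands. The module is installed in compiled form; this text tells all that it offers.
- The arm moves only by the shell command python3 -m creep 'ROWS' [FORCE]. ROWS is JSON, a list of rows, each a list of 5 numbers: the closure in counts, from 0 (fully open) to 255 (shut), then the shift along the tool's x, y, z in mm, then the turn about the tool's z in rad. A call has 1 to 12 rows; each row is the pose to reach, as a shift and turn from the pose commanded when the call began, along the tool's axes at that moment; what a row does not reach only later rows make up. A row lasts 1/12 s, in which the tool goes at most 41.7 mm and 7.16 degrees, less where a joint would pass 70% of its speed; a pose out of reach is approached as far as the arm can. A call with a gripper value outside its range is refused whole. The fingers move at their own pace and stop on an object; FORCE is the grip in N (left out, the last holds). Time passes only in rows, so rows that repeat a pose let the fingers close. It gives the time, the measured TCP pose, the force and the opening at its end, in the units of the state.
- ctrl.get_obs(): the state, without advancing time (a new reading comes with each control period).
- ctrl.get_image(name): name is "scene" or "top" or "wrist"; returns the picture (480x640x3 uint8, red, green, blue); there is no depth.
- ctrl.calibration(name): a dict with "fx", "fy", "cx", "cy" (pixels), "R" (3x3) and "t" (3): a world point X has camera coordinates R X + t. Camera axes: x right, y down, z forward; pixel columns grow to the right and rows downward; lengths in m; the calibration is good to about 2 mm. A picture is of the moment at which its call begins: read the wrist's pose just before it. calibration takes no time and is no camera call; for the wrist camera it gives the pose at the moment of the call.
- ctrl.finish_job(): hands the job in, once; it reports no verdict.
Trained networks look in the newest picture that a camera, given by its name, has taken for a name from the list of things; names that differ only in an ending like _2 or _b are one class to them, and where a whole thing is asked for, a point or a joint stands for the part that bears it (a point fixed in the world has none). Each returns a list of dicts, best first, with "conf" (0 to 1); they miss things now and then, are a little off and sometimes report something else, mostly with a low value. They report only what shows in the picture. A call takes as long as a camera call.
- ctrl.boxes_of(camera, label): "rect" ([left, top, width, height] in pixels, round what is visible of it).
- ctrl.outline_of(camera, label): "mask" (480x640 bool, what is visible of it) and "rect" ([left, top, width, height] in pixels, round what is visible of it).
The state is a dict: "t": time; "q": joint angles; "dq": joint speeds; "effort": joint torques, N m; "tool_pos": TCP position; "tool_rot": TCP orientation; "contact_force": force on the tool from outside, world axes, zero at the start; "wrist_torque": the same for the moment, N m; "opening": finger opening in m.
Only numpy, scipy, OpenCV 4.12 (cv2) and the standard library are available. Lean on these libraries where they do the work, as an engineer would, in place of code of your own. Each camera call takes 0.05 s, during which the arm holds its last target. There are 200 camera calls.

## Task

Take the shallow well plate out of the leaning rack, lift it up to the plate reader and hold it there, standing upright as it stood, wells toward the reader, centred on and flat against the sprung window frame, pressed in gently (about 5 N, so that the frame gives roughly half its travel and never bottoms out) and still for a full two seconds. Then stand the plate back in its own bay of the rack, leaning on the backrest as it was, and let go. Leave the deep plate and the other things on the bench undisturbed.

Things in the scene. Friction and masses are not known exactly. Their poses are not given: they have to be found in the camera images.
- plate_rack: grey base 130 x 300 x 10 mm, fixed, with two 100 mm wide aluminium bays 170 mm apart along its y, holding the two plates either way round. Origin: centre of its underside; x away from the robot at yaw 0. Plates stand on a bay's ledge, tops leaning 28 deg toward -x on a backrest reaching 74 mm up the plate; a 13 mm lip bounds the ledge 49 mm in front of the backrest; no side cheeks.
- shallow_plate_mid (a point): centre of the shallow well plate: white, 6 x 4 wells, 20 mm thick, 85.5 mm wide, 128 mm tall standing on a short edge, 80 to 170 g. x: thickness direction, out of the well side; y: across the width; z: up along the length, at start leaning 28 deg from vertical. Bottom edge on the ledge at z -64 mm, free top edge at +64 mm; only the upper 54 mm stands clear of the backrest.
- shallow_plate: the same plate; origin at the middle of the bottom edge of its back (the side without wells); axes as for shallow_plate_mid, which lies at x +10 mm, z +64 mm from here.
- deep_plate_mid (a point): centre of the deep well plate, alike but 44 mm thick; stands in the other bay and stays there.
- reader: plate reader, fixed: white foot 150 x 130 mm, grey column, white head that leans over toward the robot. Origin on the bench straight under the point window; x away from the robot at yaw 0. A stiff grey telescopic snout comes out of the head's front and carries a black sprung window frame, 90 mm wide and 52 mm high.
- reader_head: the reader's fixed head, origin and axes as point window; housing 104 mm wide, 66 mm high, beginning 60 mm along x. In each run the snout is pushed in by another, unreported 0 to 30 mm, so the window frame is met 0 to 30 mm along x from the origin: find it by touch. The frame then gives on a spring, 0.8 N per mm over 14 mm (11 N), and is hard after that.
- window (a point): centre of the window frame's front face with the snout fully out, 200 mm above the bench. x points into the head, 35 deg upward from level (the frame faces the robot and downward); y level, along the 90 mm; z along the 52 mm, leaning 35 deg from vertical toward the robot. The plate is well presented with its centre on this x axis and its x, y, z parallel to these.
- bottle_mid (a point): middle of a closed bottle, 60 mm across and 94 mm tall, a bystander near the work (half-way up).
- beaker_mid (a point): middle of a small beaker, 46 mm across and 58 mm tall, a bystander (half-way up).
- timer_mid (a point): middle of a white bench timer, 62 x 66 x 20 mm, a bystander (half-way up).

How it is judged:
By the outcome, as a careful person would: the job done as asked, in the order asked, and still so for the second after the job is handed in, with the robot touching nothing.
It also fails if it takes over 64 s, if anything falls off the work surface, if the arm or the gripper's body presses on something with over 40 N, if the wrist force passes 120 N, or if a joint passes its speed limit or range.

## Working session

There is one attempt and no reset: what is moved stays moved. The work goes in short steps, Python scripts to look and compute and a shell command to move; the robot and the scene stay as the last step left them, time stands still between calls to the robot, and variables do not carry over. Pictures are saved under pics/ and viewed, about 8 in all and at most 12, crops included, and the job is handed in when it is done.

```bash
mkdir -p pics; cat > h.py <<'E'
import numpy as np, cv2
from station import ctrl
from scipy.spatial.transform import Rotation as R
def snap(n,f):
    im=ctrl.get_image(n); cv2.imwrite(f'pics/{f}.png',im[:,:,::-1]); return im
def proj(c,X):
    p=np.asarray(X)@np.array(c['R']).T+c['t']; return np.c_[c['fx']*p[:,0]/p[:,2]+c['cx'],c['fy']*p[:,1]/p[:,2]+c['cy']]
E
python3 - <<'E'
from h import *
np.set_printoptions(precision=4,suppress=True)
o=ctrl.get_obs()
for k,v in o.items(): print(k,v)
print(R.from_rotvec(o['tool_rot']).as_matrix(), ctrl.grip_point_offset)
a=snap('scene','s0');b=snap('top','t0');snap('wrist','w0')
for c in ('scene','top','wrist'):
    k=ctrl.calibration(c);print(c,k['fx'],-np.array(k['R']).T@k['t'],np.array(k['R']).round(3).tolist())
    for l in ('plate_rack','shallow_plate','deep_plate','reader','reader_head','bottle','beaker','timer'):
        try: print(l,[(np.round(d['rect']).tolist(),round(d['conf'],2)) for d in ctrl.boxes_of(c,l)][:2])
        except Exception as e: print(l,e)
E
```

```text
t 0.0
q [ 1.191   0.0534  1.6143  0.      1.476  -0.119 ]
dq [-0.0011 -0.0021 -0.0007 -0.0002 -0.      0.0005]
effort [ -0.0027 -39.3683 -37.0166  -0.0002   0.0073  -0.    ]
tool_pos [0.1609 0.6033 0.23  ]
tool_rot [-0.4084 -3.1144  0.0032]
contact_force [ 0.4549 -0.3274  1.0676]
wrist_torque [ 0.0351 -0.0582  0.0472]
opening 0.08515868326159008
[[-0.9662  0.2579 -0.0008]
 [ 0.2579  0.9662 -0.002 ]
 [ 0.0003 -0.0021 -1.    ]] 0.0187
scene 577.5236513579954 [0.1974 0.621  0.9399] [[-0.873, -0.487, 0.003], [-0.371, 0.661, -0.653], [0.316, -0.571, -0.758]]
plate_rack [([303.0, 169.0, 113.0, 121.0], 0.76)]
shallow_plate [([375.0, 157.0, 44.0, 48.0], 0.58)]
deep_plate it knows: beaker_mid, bottle_mid, deep_plate_mid, plate_rack, reader, reader_head, shallow_plate, shallow_plate_mid, timer_mid, window
reader [([159.0, 163.0, 124.0, 189.0], 0.73)]
reader_head [([158.0, 167.0, 109.0, 110.0], 0.84)]
bottle it knows: beaker_mid, bottle_mid, deep_plate_mid, plate_rack, reader, reader_head, shallow_plate, shallow_plate_mid, timer_mid, window
beaker it knows: beaker_mid, bottle_mid, deep_plate_mi
[... 1161 characters left out ...]
 [[0.258, 0.966, 0.001], [0.921, -0.247, 0.303], [0.293, -0.078, -0.953]]
plate_rack []
shallow_plate []
deep_plate it knows: beaker_mid, bottle_mid, deep_plate_mid, plate_rack, reader, reader_head, shallow_plate, shallow_plate_mid, timer_mid, window
reader []
reader_head []
bottle it knows: beaker_mid, bottle_mid, deep_plate_mid, plate_rack, reader, reader_head, shallow_plate, shallow_plate_mid, timer_mid, window
beaker it knows: beaker_mid, bottle_mid, deep_plate_mid, plate_rack, reader, reader_head, shallow_plate, shallow_plate_mid, timer_mid, window
timer it knows: beaker_mid, bottle_mid, deep_plate_mid, plate_rack, reader, reader_head, shallow_plate, shallow_plate_mid, timer_mid, window
```

View pics/s0.png

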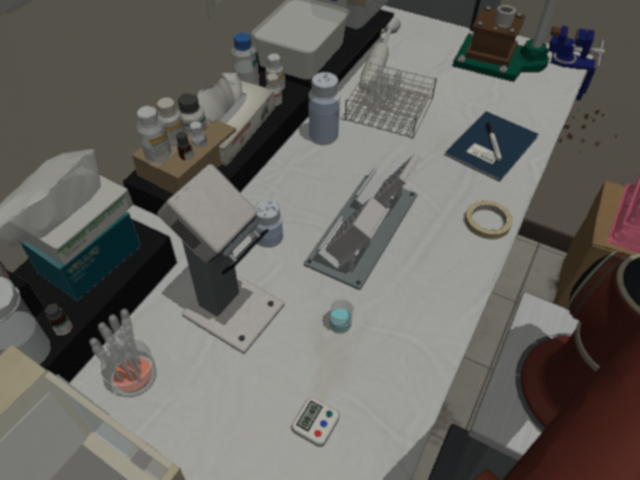

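View pics/t0.png

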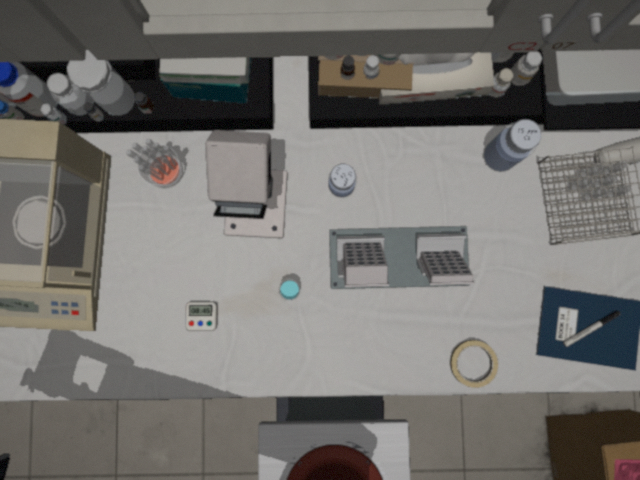

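```bash
python3 -m creep '[[0,0,0,-40,0],[0,0,0,-80,0],[0,0,0,-120,0.1],[0,-20,-30,-160,0.2],[0,-40,-60,-190,0.32],[0,-65,-90,-220,0.44],[0,-90,-120,-230,0.56],[0,-115,-150,-230,0.68],[0,-140,-180,-230,0.8],[0,-165,-210,-230,0.92],[0,-190,-240,-230,1.04],[0,-215,-270,-230,1.16]]'; python3 - <<'E'
from h import *
np.set_printoptions(precision=4,suppress=True)
o=ctrl.get_obs();print(o['q'],o['tool_pos']);print(R.from_rotvec(o['tool_rot']).as_matrix())
E
```

```text
t: 1.75
tool_pos: [0.2961, 0.2927, 0.4617]
tool_rot: [2.054, 2.376, 0.002]
contact_force: [1.0, 0.9, -0.3]
opening: 0.0854
[ 0.6006 -0.476   1.6885 -0.0002  1.9276  0.4556] [0.2961 0.2927 0.4617]
[[-0.1445  0.9895  0.0013]
 [ 0.9895  0.1445  0.0007]
 [ 0.0005  0.0013 -1.    ]]
```

```bash
python3 - <<'E'
from h import *
import cv2
np.set_printoptions(precision=3,suppress=True)
# rack, reader pose by mask fits
S={}
for c in ('scene','top'):
    im=snap(c,c+'1')
    for l in ('plate_rack','reader','reader_head','shallow_plate','shallow_plate_mid','deep_plate_mid','window','bottle_mid','beaker_mid','timer_mid'):
        d=ctrl.outline_of(c,l)
        if d: S[c+'/'+l]=d[0]['mask']; print(c,l,np.round(d[0]['rect']),round(d[0]['conf'],2))
np.savez('masks.npz',**S)
t=cv2.imread('pics/top1.png')
cv2.imwrite('pics/tc.png',cv2.resize(t[120:300,190:490],(800,480),interpolation=cv2.INTER_CUBIC))
E
```

```text
scene plate_rack [303. 191.  80.  95.] 0.89
scene reader_head [160. 166. 109. 109.] 0.79
scene shallow_plate_mid [292. 400.  46.  47.] 0.31
scene deep_plate_mid [324. 216.  32.  42.] 0.44
scene window [160. 165. 104. 108.] 0.57
scene bottle_mid [253. 199.  31.  47.] 0.81
scene beaker_mid [330. 300.  22.  35.] 0.66
scene timer_mid [292. 400.  47.  47.] 0.92
top plate_rack [329. 228. 138.  65.] 0.57
top reader [204. 129.  81. 106.] 0.77
top reader_head [207. 131.  66.  89.] 0.6
top shallow_plate [421. 251.  56.  33.] 0.63
top shallow_plate_mid [418. 253.  53.  30.] 0.75
top deep_plate_mid [345. 243.  44.  42.] 0.75
top window [206. 127.  66.  91.] 0.64
top bottle_mid [329. 163.  28.  36.] 0.69
top beaker_mid [281. 280.  15.  18.] 0.94
top timer_mid [184. 300.  33.  31.] 0.6
```

View pics/tc.png

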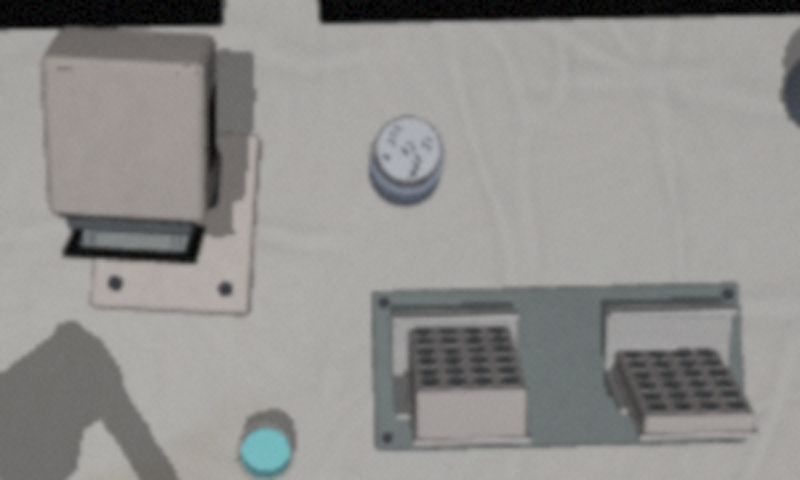

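```bash
cat >> h.py <<'E'
def ray(c,u,v,z):
    Rm=np.array(c['R']);C=-Rm.T@c['t'];d=Rm.T@[(u-c['cx'])/c['fx'],(v-c['cy'])/c['fy'],1];return C+d*(z-C[2])/d[2]
E
python3 - <<'E'
from h import *
np.set_printoptions(precision=4,suppress=True)
c=ctrl.calibration('top')
f=lambda u,v:(u/2.6667+190,v/2.6667+120)
for p in [(375,293),(737,284),(377,448),(742,438)]: print('rack',ray(c,*f(*p),.01))
for p in [(92,304),(248,312),(258,137)]: print('foot',ray(c,*f(*p),.012))
for p in [(65,255),(197,262)]: print('frame low edge',ray(c,*f(*p),.18))
m=np.load('masks.npz')
for p,z in [((407,150),.094),((266,452),.058)]: print('bottle,beaker',ray(c,*f(*p),z))
print('timer',ray(c,200.5,315,.02))
print('plate top edge back',[ray(c,*f(*p),.12) for p in [(642,435),(752,428)]])
E
```

```text
rack [ 0.5611 -0.0024  0.01  ]
rack [ 0.5635 -0.2973  0.01  ]
rack [ 0.4351 -0.0017  0.01  ]
rack [ 0.4384 -0.2958  0.01  ]
foot [0.5558 0.2283 0.012 ]
foot [0.5471 0.1012 0.012 ]
foot [0.692  0.0916 0.012 ]
frame low edge [0.5705 0.2188 0.18  ]
frame low edge [0.5639 0.1255 0.18  ]
bottle,beaker [ 0.6608 -0.0276  0.094 ]
bottle,beaker [0.4323 0.0852 0.058 ]
timer [0.3821 0.2778 0.02  ]
plate top edge back [array([ 0.4389, -0.1947,  0.12  ]), array([ 0.4427, -0.2756,  0.12  ])]
```

```bash
python3 -m creep '[[0,-27,0,-30,0.05],[0,-54,0,-60,0.1],[0,-81,0,-90,0.14],[0,-108,0,-120,0.14],[0,-135,0,-150,0.14],[0,-162,0,-180,0.14],[0,-189,0,-210,0.14],[0,-216,0,-240,0.14],[0,-243,0,-270,0.14],[0,-270,0,-300,0.14],[0,-293,7,-330,0.14],[0,-293,7,-350,0.14]]'; cat >> h.py <<'E'
def st():
    np.set_printoptions(precision=4,suppress=True)
    o=ctrl.get_obs();M=R.from_rotvec(o['tool_rot']).as_matrix()
    print('t',round(o['t'],2),'q',o['q'],'p',o['tool_pos'],'f',o['contact_force']);print(M)
    z=M[:,2];print('tilt deg',np.degrees(np.arctan2(np.hypot(*z[:2]),-z[2])),'az',np.degrees(np.arctan2(z[1],z[0])))
    return o,M
E
python3 -c "from h import *;st()"
```

```text
t: 3.85
tool_pos: [0.3482, 0.003, 0.8123]
tool_rot: [2.216, 2.226, -0.0]
contact_force: [0.5, 1.0, -0.0]
opening: 0.0856
t 3.85 q [-0.2057 -0.2243  0.8505 -0.0008  2.5151 -0.2108] p [0.3482 0.003  0.8123] f [ 0.5005  0.9786 -0.0377]
[[-0.0044  1.      0.0002]
 [ 1.      0.0044 -0.0005]
 [-0.0005  0.0002 -1.    ]]
tilt deg 0.029444916954006087 az -71.6873854968843
```

```bash
python3 -m creep '[[0,32,0,0,0],[0,65,0,-10,0],[0,65,0,-40,0],[0,65,0,-80,0],[0,65,0,-120,0],[0,65,0,-160,0]]'; 
python3 -c "from h import *;st()"
```

```text
t: 4.35
tool_pos: [0.3508, 0.0719, 0.8831]
tool_rot: [2.185, 2.209, 0.051]
contact_force: [-0.6, -0.2, -0.3]
opening: 0.0854
t 4.35 q [-0.0061 -0.0631  0.5378 -0.0009  2.6193 -0.0176] p [0.3508 0.0719 0.8831] f [-0.5625 -0.1535 -0.3238]
[[-0.0106  0.9988  0.0475]
 [ 0.9999  0.0107 -0.0007]
 [-0.0012  0.0475 -0.9989]]
tilt deg 2.7249229890681583 az -0.8866648165776961
```

```bash
python3 -m creep '[[0,0,0,-40,0],[0,0,0,-80,0],[0,0,0,-120,0],[0,0,0,-160,0]]';python3 -c "from h import *;st()"; python3 -m creep '[[0,0,0,30,0],[0,0,0,60,0],[0,0,0,60,0]]';python3 -c "from h import *;st()"
```

```text
t: 4.68
tool_pos: [0.352, 0.0724, 0.8981]
tool_rot: [2.166, 2.187, 0.093]
contact_force: [-0.6, -0.2, -0.1]
opening: 0.0852
t 4.68 q [-0.0045 -0.0394  0.4753 -0.0018  2.619  -0.0157] p [0.352  0.0724 0.8981] f [-0.6423 -0.2486 -0.0537]
[[-0.0096  0.9962  0.0866]
 [ 1.      0.0097 -0.0013]
 [-0.0021  0.0866 -0.9962]]
tilt deg 4.967879857078786 az -0.8446310948763679
t: 4.93
tool_pos: [0.3608, 0.0723, 0.8293]
tool_rot: [2.175, 2.196, 0.073]
contact_force: [3.6, -0.1, -0.9]
opening: 0.0853
t 4.93 q [-0.0046 -0.1887  0.784  -0.0014  2.4775 -0.0155] p [0.3608 0.0723 0.8293] f [ 3.6412 -0.1332 -0.9154]
[[-0.0098  0.9976  0.0686]
 [ 1.      0.0099 -0.0011]
 [-0.0018  0.0686 -0.9976]]
tilt deg 3.9365004365851415 az -0.9564836005707356
```

```bash
python3 -m creep '[[0,0,0,-40,0],[0,0,0,-80,0],[0,0,0,-120,0],[0,0,0,-160,0],[0,0,0,-200,0],[0,0,0,-240,0]]';python3 -c "from h import *;st()"; python3 -m creep '[[0,0,-40,-10,0],[0,0,-80,-20,0],[0,0,-120,-30,0],[0,0,-160,-40,0]]';python3 -c "from h import *;st()"
```

```text
t: 5.43
tool_pos: [0.3464, 0.0731, 0.9137]
tool_rot: [2.143, 2.165, 0.136]
contact_force: [0.6, 0.2, -0.0]
opening: 0.0856
t 5.43 q [-0.0021 -0.0274  0.4207 -0.0028  2.6198 -0.0145] p [0.3464 0.0731 0.9137] f [ 0.5682  0.1517 -0.0182]
[[-0.0097  0.9917  0.1281]
 [ 0.9999  0.01   -0.0017]
 [-0.0029  0.1281 -0.9918]]
tilt deg 7.360827940345157 az -0.7399390474863045
t: 5.77
tool_pos: [0.2054, 0.0758, 0.9]
tool_rot: [2.126, 2.146, 0.165]
contact_force: [-0.7, 0.6, 0.9]
opening: 0.0852
t 5.77 q [ 0.0175 -0.3428  0.7051 -0.0141  2.6199 -0.0047] p [0.2054 0.0758 0.9   ] f [-0.7138  0.5703  0.9287]
[[-0.0089  0.9873  0.1587]
 [ 0.9999  0.0097 -0.0042]
 [-0.0057  0.1586 -0.9873]]
tilt deg 9.133369799841956 az -1.5336514870062146
```

```bash
for i in 1 2 3; do python3 -m creep '[[0,0,0,-41,0],[0,0,0,-82,0],[0,0,0,-123,0]]'|grep -E "rot|pos"; done;python3 -c "from h import *;st()"; for i in 1 2 ; do python3 -m creep '[[0,0,20,-60,0],[0,0,20,-60,0]]'|grep -E "rot|pos";done;python3 -c "from h import *;st()"
```

```text
tool_pos: [0.2122, 0.0842, 0.9234]
tool_rot: [2.099, 2.12, 0.211]
tool_pos: [0.2146, 0.0916, 0.9416]
tool_rot: [2.076, 2.097, 0.251]
tool_pos: [0.2082, 0.0979, 0.9579]
tool_rot: [2.052, 2.073, 0.294]
t 6.52 q [ 0.1851 -0.2139  0.4483 -0.1171  2.6195  0.0647] p [0.2082 0.0979 0.9579] f [-1.0044 -0.3156  0.0915]
[[-0.0092  0.9581  0.2863]
 [ 0.9999  0.0113 -0.0056]
 [-0.0086  0.2863 -0.9581]]
tilt deg 16.642251044521664 az -1.129843832498191
tool_pos: [0.2182, 0.101, 0.9737]
tool_rot: [2.03, 2.052, 0.331]
tool_pos: [0.2241, 0.1031, 0.9869]
tool_rot: [2.01, 2.031, 0.365]
t 6.85 q [ 0.2233 -0.1131  0.2752 -0.1674  2.6192  0.0522] p [0.2241 0.1031 0.9869] f [-0.3655 -0.4334  0.746 ]
[[-0.0092  0.9346  0.3555]
 [ 0.9999  0.0116 -0.0045]
 [-0.0084  0.3555 -0.9346]]
tilt deg 20.828417949505496 az -0.7322879146263048
```

```bash
for i in 1 2 3; do python3 -m creep '[[0,-10,-15,-39,0],[0,-15,-25,-78,0]]'|grep -E "rot|pos";done;python3 -c "from h import *;st()"
```

```text
tool_pos: [0.1887, 0.0938, 0.9931]
tool_rot: [1.991, 2.009, 0.393]
tool_pos: [0.1491, 0.0871, 1.0006]
tool_rot: [1.969, 1.981, 0.429]
tool_pos: [0.1161, 0.082, 1.0076]
tool_rot: [1.951, 1.96, 0.455]
t 7.35 q [ 0.6458 -0.2174  0.282  -0.5994  2.6199  0.0514] p [0.1161 0.082  1.0076] f [-1.2529 -0.9678 -0.022 ]
[[-0.0015  0.8918  0.4524]
 [ 0.9999  0.0073 -0.0112]
 [-0.0133  0.4523 -0.8918]]
tilt deg 26.904002747804064 az -1.4122038207399494
```

```bash
python3 -m creep '[[0,-13,-4,36,0],[0,-26,-8,72,0],[0,-39,-12,108,0],[0,-52,-16,144,0],[0,-65,-21,180,0],[0,-79,-25,216,0],[0,-92,-29,252,0],[0,-105,-34,288,0],[0,-118,-38,324,0],[0,-131,-43,360,0],[0,-145,-47,396,0],[0,-158,-51,430,0]]'; python3 -c "from h import *;st()"; python3 -m creep '[[0,-13,-4,36,0],[0,-26,-8,72,0],[0,-39,-12,108,0],[0,-52,-16,144,0],[0,-65,-21,180,0],[0,-79,-25,216,0],[0,-92,-29,252,0],[0,-105,-34,288,0],[0,-118,-38,324,0],[0,-131,-43,360,0],[0,-145,-47,390,0],[0,-148,-48,400,0]]'; python3 - <<'E'
from h import *
st();snap('wrist','w1')
for l in ('shallow_plate','plate_rack'): print(l,[(np.round(d['rect']),d['conf']) for d in ctrl.boxes_of('wrist',l)])
E
```

```text
t: 8.35
tool_pos: [0.198, 0.0181, 0.8153]
tool_rot: [1.95, 1.953, 0.444]
contact_force: [0.6, -0.9, 1.1]
opening: 0.0855
t 8.35 q [-1.0528 -0.7963  1.1843  0.5973  2.3945 -0.5382] p [0.198  0.0181 0.8153] f [ 0.6063 -0.9483  1.0917]
[[ 0.0039  0.8919  0.4522]
 [ 0.9997  0.0065 -0.0215]
 [-0.0221  0.4521 -0.8917]]
tilt deg 26.914792250435944 az -2.7247387901809472
t: 9.35
tool_pos: [0.3363, -0.1357, 0.4314]
tool_rot: [1.956, 1.97, 0.449]
contact_force: [0.2, 0.2, 0.2]
opening: 0.0855
t 9.35 q [-0.8617 -0.9465  2.0407  0.3419  1.7216 -0.761 ] p [ 0.3363 -0.1357  0.4314] f [0.1605 0.2055 0.1899]
[[-0.0048  0.8966  0.4429]
 [ 0.9999  0.0089 -0.0071]
 [-0.0103  0.4428 -0.8965]]
tilt deg 26.292243965521653 az -0.9206803065941217
shallow_plate [(array([297., 206.,  20.,  77.]), 0.63)]
plate_rack [(array([260.,  90.,  75., 177.]), 0.67)]
```

View pics/w1.png

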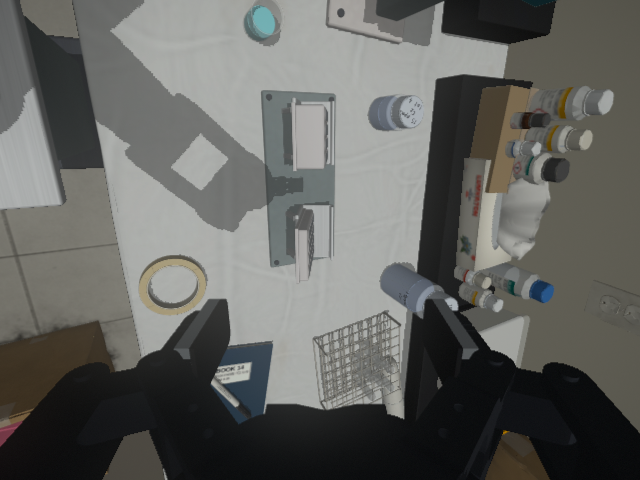

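```bash
python3 -m creep '[[0,-16,-5,36,0],[0,-32,-10,72,0],[0,-48,-15,108,0],[0,-64,-20,144,0],[0,-80,-26,180,0],[0,-97,-31,213,0],[0,-97,-31,213,0]]'; python3 - <<'E'
from h import *
st();snap('wrist','w2')
c=ctrl.calibration('wrist');np.save('w2c.npy',c,allow_pickle=True)
d=ctrl.outline_of('wrist','shallow_plate')
print([(np.round(x['rect']),x['conf']) for x in d])
E
```

```text
t: 10.08
tool_pos: [0.4043, -0.2354, 0.2304]
tool_rot: [1.956, 1.97, 0.45]
contact_force: [0.4, -0.1, -1.1]
opening: 0.0854
t 10.08 q [-0.8992 -0.6314  2.2113  0.3662  1.2776 -0.9629] p [ 0.4043 -0.2354  0.2304] f [ 0.4428 -0.0996 -1.0915]
[[-0.005   0.8964  0.4432]
 [ 0.9999  0.0089 -0.0066]
 [-0.0099  0.4431 -0.8964]]
tilt deg 26.308628376605004 az -0.8543171965298972
[(array([303., 161.,  30., 124.]), 0.72)]
```

View pics/w2.png

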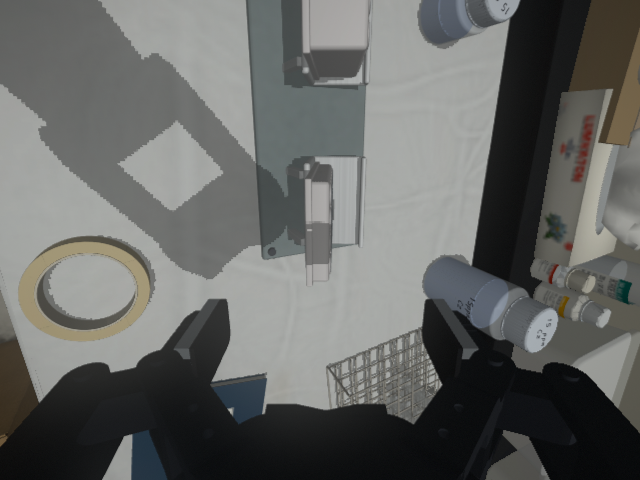

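```bash
python3 - <<'E'
from h import *
from scipy.optimize import least_squares
np.set_printoptions(precision=4,suppress=True)
cw=np.load('w2c.npy',allow_pickle=True).item(); ct=ctrl.calibration('top')
f=lambda u,v:(u/2.6667+190,v/2.6667+120)
uw=np.array([(305,166),(332,168),(306,284),(330,285)]); ut=np.array([f(642,437),f(753,430)])
def model(p):
    M=R.from_euler('ZY',[p[3],np.radians(-28)]).as_matrix()
    pts=np.array([[0,.04275,.128],[.02,.04275,.128],[0,-.04275,.128],[.02,-.04275,.128]])
    return pts@M.T+p[:3]
def res(p):
    X=model(p); return np.r_[(proj(cw,X)-uw).ravel(),(proj(ct,X[[0,2]])-ut).ravel(),(p[3]-.01)*300]
s=least_squares(res,[.5,-.234,.02,.01]);print(s.x,s.fun);print(model(s.x))
o,M=st()
pm=R.from_euler('ZY',[s.x[3],np.radians(-28)]).as_matrix()
g=s.x[:3]+pm@[.010,0,.098];print('grasp tcp',g,'tool shift mm',1000*M.T@(g-o['tool_pos']))
E
```

```text
[ 0.4908 -0.2268  0.0339  0.0084] [-0.8303  3.1082  1.3056  1.2613  0.2123 -1.9318  2.2818 -2.5745 -2.5023
  3.3602  0.6739  4.8838 -0.4891]
[[ 0.4304 -0.1846  0.1469]
 [ 0.448  -0.1844  0.1563]
 [ 0.4311 -0.2701  0.1469]
 [ 0.4487 -0.2699  0.1563]]
t 10.18 q [-0.8985 -0.6386  2.2054  0.3674  1.2807 -0.9616] p [ 0.4055 -0.2358  0.2374] f [-0.4474  0.2292  0.5254]
[[-0.0056  0.8932  0.4496]
 [ 0.9998  0.0125 -0.0122]
 [-0.0165  0.4495 -0.8931]]
tilt deg 26.728475367090333 az -1.5546674665735591
grasp tcp [ 0.4536 -0.2272  0.1251] tool shift mm [ 10.235   -7.4092 121.8771]
```

```bash
python3 - <<'E'
from h import *
st();c=ctrl.calibration('wrist');np.save('w3c.npy',c,allow_pickle=True);im=snap('wrist','w3')
st()
cv2.imwrite('pics/w3c.png',cv2.resize(im[140:300,230:390,::-1],(600,600),interpolation=cv2.INTER_CUBIC))
E
```

```text
t 10.18 q [-0.8985 -0.6386  2.2054  0.3674  1.2807 -0.9616] p [ 0.4055 -0.2358  0.2374] f [-0.4474  0.2292  0.5254]
[[-0.0056  0.8932  0.4496]
 [ 0.9998  0.0125 -0.0122]
 [-0.0165  0.4495 -0.8931]]
tilt deg 26.728475367090333 az -1.5546674665735591
t 10.23 q [-0.8982 -0.6407  2.204   0.3674  1.2804 -0.9617] p [ 0.4059 -0.2361  0.2394] f [ 0.1872  0.1105 -0.285 ]
[[-0.0059  0.8921  0.4518]
 [ 0.9998  0.014  -0.0147]
 [-0.0195  0.4516 -0.892 ]]
tilt deg 26.871788336131157 az -1.8678241262927473
```

View pics/w3c.png

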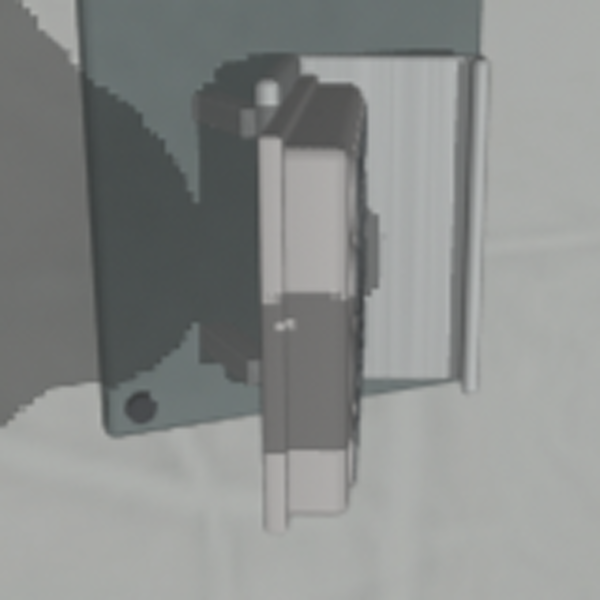

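```bash
python3 - <<'E'
from h import *
from scipy.optimize import least_squares
np.set_printoptions(precision=4,suppress=True)
cw=np.load('w3c.npy',allow_pickle=True).item(); ct=ctrl.calibration('top')
f=lambda u,v:(u/2.6667+190,v/2.6667+120)
g=lambda u,v:(u/3.75+230,v/3.75+140)
uw=np.array([g(258,135),g(263,530)]); ut=np.array([f(642,437),f(753,430)])
def model(p,pts=np.array([[0,.04275,.128],[0,-.04275,.128]])):
    M=R.from_euler('ZY',[p[3],np.radians(-28)]).as_matrix()
    return pts@M.T+p[:3]
def res(p,w=1):
    X=model(p); return np.r_[(proj(cw,X)-uw).ravel(),w*(proj(ct,X)-ut).ravel(),(p[3]-.01)*300]
for w in (0.01,1):
    s=least_squares(res,[.5,-.234,.02,.01],args=(w,));print(s.x,s.fun);
o,M=st();np.save('plate.npy',s.x)
# cross-check: rack base corner & lip in wrist view
print('rack corner proj',ray(cw,*g(108,435),.01), 'lip ends',[ray(cw,*g(*p),.03) for p in [(482,58),(470,390)]])
pm=R.from_euler('ZY',[s.x[3],np.radians(-28)]).as_matrix()
t=model(s.x,np.array([[.010,0,.098]]))[0];print('grasp tcp',t,'tool shift mm',1000*M.T@(t-o['tool_pos']))
print('fingertips proj of TCP', proj(cw,[o['tool_pos']]))
E
```

```text
[ 0.4938 -0.2344  0.0212  0.0094] [-0.5109  0.0118  0.5678 -0.0133  0.0019  0.0191  0.0285  0.034  -0.1841]
[ 0.4964 -0.2355  0.0159  0.0096] [ 0.0062  0.4312  1.0078 -1.876   0.2153  0.6577  2.6479  2.1421 -0.1062]
t 10.23 q [-0.8982 -0.6407  2.204   0.3674  1.2804 -0.9617] p [ 0.4059 -0.2361  0.2394] f [ 0.1872  0.1105 -0.285 ]
[[-0.0059  0.8921  0.4518]
 [ 0.9998  0.014  -0.0147]
 [-0.0195  0.4516 -0.892 ]]
tilt deg 26.871788336131157 az -1.8678241262927473
rack corner proj [ 0.4334 -0.2998  0.01  ] lip ends [array([ 0.5503, -0.1884,  0.03  ]), array([ 0.551 , -0.2961,  0.03  ])]
grasp tcp [ 0.4592 -0.2359  0.1071] tool shift mm [  2.5023 -12.1676 142.0669]
fingertips proj of TCP [[329.9966 300.8763]]
```

```bash
python3 -m creep '[[0,1,-6,15,0],[0,2,-10,35,0],[0,2,-10,60,0],[0,2,-10,85,0],[0,2,-10,110,0],[0,2,-10,130,0],[0,2,-10,138,0],[0,2,-10,140,0],[0,2,-10,140,0]]'; python3 - <<'E'
from h import *
o,M=st();s=np.load('plate.npy')
t=np.array([.4585,-.2355,.110]);print(1000*M.T@(t-o['tool_pos']))
im=snap('wrist','w4')
snap('scene','s4')
E
```

```text
t: 10.98
tool_pos: [0.46, -0.2361, 0.1088]
tool_rot: [1.944, 1.965, 0.449]
contact_force: [-0.6, 0.3, -0.6]
opening: 0.0857
t 10.98 q [-0.7911 -0.3624  2.2456  0.3939  0.945  -0.9838] p [ 0.46   -0.2361  0.1088] f [-0.6422  0.2511 -0.6084]
[[-0.0061  0.8923  0.4514]
 [ 0.9998  0.014  -0.0141]
 [-0.0189  0.4512 -0.8922]]
tilt deg 26.84563413777513 az -1.7919416720822055
[ 0.5606 -0.7972 -1.7624]
```

View pics/w4.png

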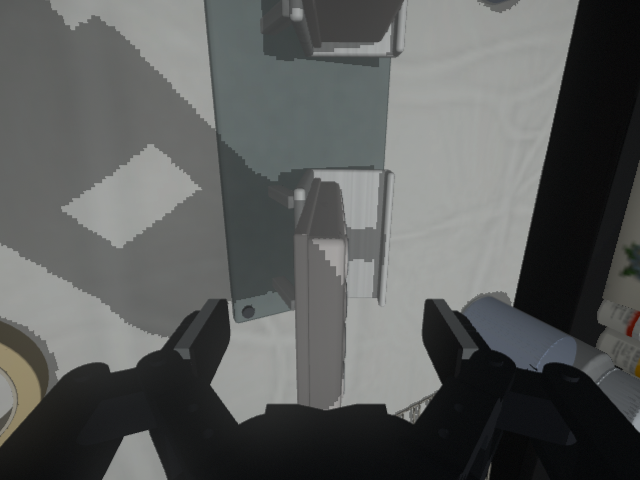

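```bash
python3 -m creep '[[120,0,0,0,0],[160,0,0,0,0],[190,0,0,0,0],[255,0,0,0,0],[255,0,0,0,0],[255,0,0,0,0],[255,0,0,0,0],[255,0,0,0,0]]' 40; python3 -c "from h import *;st()"
```

```text
t: 11.75
tool_pos: [0.46, -0.2358, 0.1076]
tool_rot: [1.946, 1.963, 0.451]
contact_force: [3.8, 1.3, 2.8]
opening: 0.0193
t 11.75 q [-0.7912 -0.3607  2.2468  0.3957  0.9428 -0.9839] p [ 0.46   -0.2358  0.1076] f [3.757  1.2521 2.7827]
[[-0.0047  0.8921  0.4518]
 [ 0.9998  0.012  -0.0134]
 [-0.0174  0.4517 -0.892 ]]
tilt deg 26.872489344070406 az -1.696479368951545
```

```bash
python3 -m creep '[[255,0,0,-10,0],[255,0,0,-30,0],[255,0,0,-60,0],[255,0,0,-95,0],[255,0,0,-130,0],[255,15,11,-165,0],[255,32,22,-200,0],[255,49,33,-235,0],[255,66,44,-270,0],[255,83,55,-305,0],[255,100,66,-340,0],[255,117,77,-375,0]]'; python3 -c "from h import *;st()"; python3 -m creep '[[255,17,11,-35,0],[255,34,22,-70,0],[255,51,34,-105,0],[255,68,45,-140,0],[255,85,57,-175,0],[255,102,68,-210,0],[255,119,80,-245,0],[255,136,91,-280,0],[255,153,103,-315,0],[255,170,114,-350,0],[255,187,126,-385,0],[255,200,137,-400,0]]';python3 -c "from h import *;st()"
```

```text
t: 12.75
tool_pos: [0.3574, -0.1121, 0.4741]
tool_rot: [1.95, 1.966, 0.446]
contact_force: [1.1, -0.4, -1.2]
opening: 0.0197
t 12.75 q [-0.7298 -0.8913  1.9451  0.2955  1.7171 -0.6395] p [ 0.3574 -0.1121  0.4741] f [ 1.0696 -0.4287 -1.2365]
[[-0.0044  0.8949  0.4463]
 [ 0.9999  0.0112 -0.0127]
 [-0.0164  0.4462 -0.8948]]
tilt deg 26.51743704902134 az -1.6294739812232681
t: 13.75
tool_pos: [0.2976, 0.0944, 0.8932]
tool_rot: [1.945, 1.963, 0.453]
contact_force: [-0.9, -0.9, 0.2]
opening: 0.0195
t 13.75 q [ 0.1332 -0.3953  0.8359 -0.0918  2.2338  0.0503] p [0.2976 0.0944 0.8932] f [-0.9183 -0.9138  0.2411]
[[-0.0053  0.8915  0.4529]
 [ 0.9999  0.0121 -0.0122]
 [-0.0163  0.4528 -0.8915]]
tilt deg 26.942201299163173 az -1.540324709790136
```

```bash
python3 -m creep '[[255,-30,8,-20,0],[255,-60,16,-40,0],[255,-90,24,-60,0],[255,-90,24,-100,0]]';python3 -c "from h import *;st()"; for i in 1 2; do python3 -m creep '[[255,0,-5,-40,0],[255,0,-10,-80,0]]'>/dev/null;python3 -c "from h import *;st()"; done
```

```text
t: 14.08
tool_pos: [0.2872, 0.0059, 0.9756]
tool_rot: [1.958, 1.975, 0.444]
contact_force: [2.8, -1.5, 1.2]
opening: 0.0196
t 14.08 q [-0.4185 -0.2037  0.4365  0.2785  2.469  -0.1701] p [0.2872 0.0059 0.9756] f [ 2.8432 -1.4638  1.1987]
[[-0.006   0.8993  0.4372]
 [ 0.9999  0.0101 -0.007 ]
 [-0.0107  0.4372 -0.8993]]
tilt deg 25.931957423734037 az -0.920710812350071
t 14.25 q [-0.5062 -0.0265  0.0568  0.4475  2.6201 -0.0658] p [0.2585 0.0105 1.0249] f [-25.8227   1.7808 -16.891 ]
[[ 0.001   0.8804  0.4742]
 [ 0.9998  0.0077 -0.0164]
 [-0.0181  0.4741 -0.8803]]
tilt deg 28.32361012804857 az -1.9788809367914244
t 14.42 q [-0.7658 -0.0702  0.0587  0.7604  2.62   -0.0114] p [0.235  0.0101 1.0332] f [-1.8244  0.2843 -0.6427]
[[-0.0043  0.8629  0.5054]
 [ 0.9999  0.0107 -0.0096]
 [-0.0137  0.5053 -0.8628]]
tilt deg 30.36521651033047 az -1.089311457644926
```

```bash
python3 -m creep '[[255,25,-25,0,0],[255,50,-50,0,0],[255,70,-70,-5,0],[255,70,-85,-10,0]]';python3 -c "from h import *;st()"; for i in 1 2; do python3 -m creep '[[255,0,-12,-25,0],[255,0,-22,-50,0]]'>/dev/null;python3 -c "from h import *;st()"; done
```

```text
t: 14.75
tool_pos: [0.1896, 0.0634, 1.011]
tool_rot: [1.922, 1.912, 0.514]
contact_force: [2.0, -0.2, -1.2]
opening: 0.0195
t 14.75 q [-0.1909 -0.2545  0.3298  0.1511  2.5336 -0.0383] p [0.1896 0.0634 1.011 ] f [ 1.9665 -0.1733 -1.209 ]
[[ 0.0072  0.861   0.5086]
 [ 0.9999 -0.0021 -0.0107]
 [-0.0082  0.5087 -0.8609]]
tilt deg 30.580257900937415 az -1.2075991885173425
t 14.92 q [-0.2078 -0.1876  0.1679  0.1738  2.619  -0.0175] p [0.1634 0.066  1.0292] f [-0.3764 -2.4506 -1.4509]
[[ 0.019   0.8567  0.5155]
 [ 0.9997 -0.0099 -0.0205]
 [-0.0124  0.5157 -0.8567]]
tilt deg 31.05724483628332 az -2.2737494912734983
t 15.08 q [ 0.1236 -0.1557  0.1327 -0.1686  2.62   -0.0383] p [0.1509 0.07   1.0321] f [-0.3792 -1.0148 -0.8788]
[[ 0.0122  0.8557  0.5174]
 [ 0.9998 -0.0022 -0.02  ]
 [-0.0159  0.5175 -0.8555]]
tilt deg 31.18357047139136 az -2.2093541033858437
```

```bash
for i in 1 2; do python3 -m creep '[[255,0,-12,-39,0],[255,0,-22,-78,0]]'>/dev/null;python3 -c "from h import *;st()"; done
```

```text
t 15.25 q [ 0.4314 -0.1281  0.0994 -0.4868  2.6201 -0.0591] p [0.1358 0.0725 1.0346] f [-0.3524 -0.3817 -1.4166]
[[ 0.0048  0.8542  0.5199]
 [ 0.9998  0.0049 -0.0173]
 [-0.0173  0.5199 -0.854 ]]
tilt deg 31.346337202259363 az -1.9012848559440774
t 15.42 q [ 0.7332 -0.1075  0.0725 -0.8015  2.62   -0.0783] p [0.1167 0.0704 1.036 ] f [-0.7098  0.2818 -0.1293]
[[ 0.0011  0.8545  0.5195]
 [ 0.9999  0.0072 -0.0138]
 [-0.0155  0.5195 -0.8543]]
tilt deg 31.31251106602743 az -1.5225058266913833
```

```bash
python3 -m creep '[[255,-2,19,38,0],[255,-4,38,77,0],[255,-4,38,77,0],[255,-4,38,77,0]]'>/dev/null;python3 -c "from h import *;st()"; python3 -m creep '[[255,0,-30,-7,0],[255,0,-60,-14,0],[255,0,-90,-24,0],[255,0,-120,-34,0],[255,0,-149,-44,0],[255,0,-149,-44,0]]'>/dev/null;python3 -c "from h import *;st()"
```

```text
t 15.75 q [ 0.1297 -0.2461  0.2829 -0.1715  2.5545 -0.0605] p [0.1506 0.0678 1.0194] f [ 0.554   0.7855 -1.139 ]
[[-0.0098  0.8524  0.5227]
 [ 0.9992  0.0282 -0.0272]
 [-0.0379  0.5221 -0.8521]]
tilt deg 31.56363190545264 az -2.9771715921707234
t 16.25 q [ 0.0064 -0.5538  0.5078 -0.0725  2.62   -0.0766] p [-0.0072  0.0641  0.9786] f [-2.3219  0.044  -0.8663]
[[ 0.0014  0.8439  0.5365]
 [ 0.9993  0.0191 -0.0326]
 [-0.0378  0.5361 -0.8433]]
tilt deg 32.50978534780702 az -3.4811318022378077
```

```bash
python3 -m creep '[[255,0,10,-35,0],[255,0,20,-70,0]]'>/dev/null;python3 -c "from h import *;st()"; python3 -m creep '[[255,0,8,-20,0],[255,0,8,-20,0]]'>/dev/null;python3 -c "from h import *;st()"
```

```text
t 16.42 q [ 0.0675 -0.4828  0.4114 -0.1344  2.62   -0.0806] p [0.0052 0.056  0.999 ] f [-0.275   0.1342 -1.3089]
[[-0.0003  0.8301  0.5576]
 [ 0.9994  0.02   -0.0292]
 [-0.0354  0.5572 -0.8296]]
tilt deg 33.94271863233949 az -3.0001600677647775
t 16.58 q [ 0.0877 -0.4541  0.3722 -0.1543  2.6198 -0.0839] p [0.0108 0.0539 1.0066] f [-0.5104  0.2647 -1.099 ]
[[-0.003   0.8242  0.5663]
 [ 0.9994  0.0223 -0.0271]
 [-0.035   0.5658 -0.8238]]
tilt deg 34.536364102034774 az -2.742465046586946
```

```bash
python3 - <<'E'
from h import *
np.set_printoptions(precision=4,suppress=True)
c=ctrl.calibration('top');f=lambda u,v:(u/2.6667+190,v/2.6667+120)
a,b=[ray(c,*f(*p),.2615) for p in [(50,214),(209,222)]]
print(a,b,np.linalg.norm(a-b),np.degrees(np.arctan2(-(a-b)[0],(a-b)[1])))
m=(a+b)/2;psi=-.07
print('W', m[:2]-.0302*np.array([np.cos(psi),np.sin(psi)]))
for s in (0,.01,.02,.03):
    z=.179+.574*s; l=(ray(c,*f(65,255),z)+ray(c,*f(197,262),z))/2
    print(s,l[:2]-(.015+.819*s)*np.array([np.cos(psi),np.sin(psi)]))
im=cv2.imread('pics/s4.png');cv2.imwrite('pics/s4c.png',cv2.resize(im[150:300,150:300],(750,600)[:1]*2 and (600,600),interpolation=cv2.INTER_CUBIC))
E
```

```text
[0.5852 0.2134 0.2615] [0.5781 0.1093 0.2615] 0.10430094262361456 -3.9079816189257164
W [0.5516 0.1634]
0 [0.5524 0.1734]
0.01 [0.5434 0.1731]
0.02 [0.5344 0.1728]
0.03 [0.5253 0.1726]
```

View pics/s4c.png

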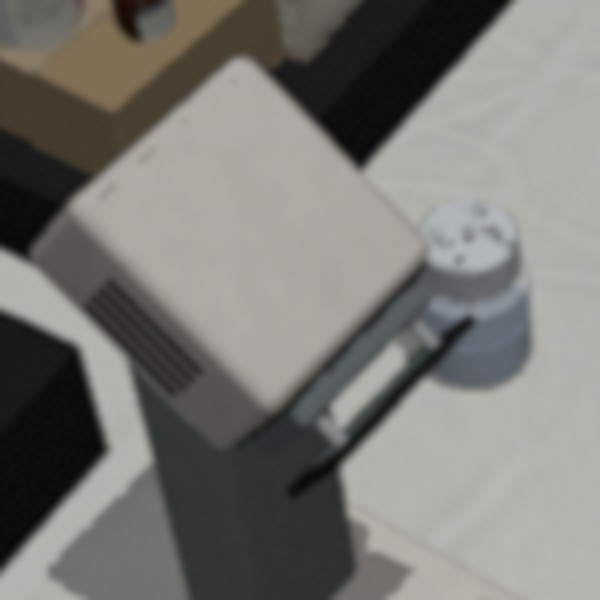

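```bash
python3 - <<'E'
from h import *
from scipy.optimize import least_squares
np.set_printoptions(precision=4,suppress=True)
ct,cs=ctrl.calibration('top'),ctrl.calibration('scene')
f=lambda u,v:(u/2.6667+190,v/2.6667+120); g=lambda u,v:(u/4+150,v/4+150)
def pts(p,L):
    return np.asarray(L)@R.from_euler('ZY',[p[2],np.radians(-35)]).as_matrix().T+[p[0],p[1],.2]
H=[[.06,.052,.033],[.06,-.052,.033]]
def res(p,d=0):
    F=[[p[3],.045,.026],[p[3],-.045,.026]]
    return np.r_[(proj(ct,pts(p,H))-[f(50,215),f(209,222)]).ravel(),(proj(ct,pts(p,F))-[f(65,256),f(197,263)]).ravel(),
     (proj(cs,pts(p,H))-[g(265,412),g(427,252)]).ravel(),(proj(cs,pts(p,F))-[g(290,493),g(475,320)]).ravel()]
s=least_squares(res,[.55,.17,-.07,.01],loss='soft_l1');print(s.x);print(res(s.x).reshape(-1,4))
np.save('win.npy',s.x)
print(pts(s.x,[[0,0,0],[s.x[3],0,0]]))
E
```

```text
[ 0.5516  0.1654 -0.072   0.0254]
[[-0.9961 -0.5084 -1.1897  0.0809]
 [-0.9019  0.2713 -0.12    0.3853]
 [-0.229  -0.3095  0.7301 -2.6192]
 [10.8406 -6.253  -0.7107 -0.1019]]
[[0.5516 0.1654 0.2   ]
 [0.5724 0.1639 0.2146]]
```

```bash
python3 -m creep '[[255,6,-4,35,0],[255,12,-9,72,0],[255,18,-14,110,0.02],[255,24,-18,148,0.04],[255,30,-23,186,0.07],[255,36,-27,224,0.07],[255,42,-32,262,0.07],[255,49,-36,300,0.07],[255,55,-41,338,0.07],[255,61,-45,376,0.07],[255,67,-50,414,0.07],[255,73,-54,450,0.07]]'>/dev/null;python3 - <<'E'
from h import *
o,M=st();print(1000*M.T@(np.array([.35,.15,.35])-o['tool_pos']))
E
```

```text
t 17.58 q [ 0.3276 -0.9923  1.5086 -0.2244  2.0713  0.2385] p [0.1537 0.073  0.7196] f [ 0.2826 -1.1977 -0.5816]
[[ 0.0692  0.837   0.5428]
 [ 0.9974 -0.0684 -0.0217]
 [ 0.0189  0.5429 -0.8396]]
tilt deg 32.903297713605795 az -2.2934625868501892
[ 83.4315 -41.6288 415.2317]
```

```bash
python3 -m creep '[[255,10,25,30,0],[255,20,50,60,0],[255,30,70,94,0],[255,40,86,130,0],[255,52,100,168,0],[255,52,100,208,0],[255,55,85,240,0],[255,58,70,270,0]]'>/dev/null;python3 - <<'E'
from h import *
o,M=st();print(1000*M.T@(np.array([.38,.15,.32])-o['tool_pos']))
E
```

```text
t 18.25 q [ 0.2375 -0.8727  1.8696 -0.1464  1.5948  0.2624] p [0.3634 0.1224 0.527 ] f [-0.7989 -1.5792 -0.1069]
[[ 0.0647  0.8413  0.5366]
 [ 0.9978 -0.0639 -0.0202]
 [ 0.0173  0.5367 -0.8436]]
tilt deg 32.47893190162132 az -2.150552318165264
[ 25.076  -98.8824 183.0357]
```

```bash
python3 -m creep '[[255,-3,15,-34,0],[255,-6,30,-68,0],[255,-9,45,-102,0],[255,-12,60,-136,0],[255,-15,75,-170,0],[255,-18,90,-204,0],[255,-21,105,-238,0],[255,-24,120,-272,0],[255,-28,132,-306,0],[255,-28,142,-337,0]]'>/dev/null; python3 -c "from h import *;st()"; python3 -m creep '[[255,-5,-20,-31,0],[255,-10,-40,-62,0],[255,-16,-64,-93,0],[255,-22,-90,-120,0],[255,-28,-115,-150,0],[255,-34,-140,-180,0],[255,-40,-165,-210,0],[255,-44,-188,-239,0]]'>/dev/null; python3 -c "from h import *;st()"
```

```text
t 19.08 q [ 0.1458 -0.4668  0.913  -0.1153  2.1281  0.127 ] p [0.2963 0.0909 0.8926] f [ 0.2418 -0.2724 -0.0524]
[[ 0.065   0.8386  0.5408]
 [ 0.9977 -0.065  -0.0192]
 [ 0.019   0.5408 -0.8409]]
tilt deg 32.763086501069075 az -2.0366685300845893
t 19.75 q [ 0.9995 -0.4555  0.6971 -0.7869  2.4287  0.3394] p [0.1146 0.0761 0.954 ] f [-0.3273 -0.6243 -0.7488]
[[ 0.0621  0.8431  0.5342]
 [ 0.998  -0.0573 -0.0256]
 [ 0.0091  0.5347 -0.845 ]]
tilt deg 32.32792025616833 az -2.738959301317746
```

```bash
python3 -m creep '[[255,-8,20,10,0],[255,-14,30,20,0],[255,-16,0,0,0],[255,-17,-30,-12,0],[255,-18,-60,-25,0],[255,-18,-90,-38,0],[255,-18,-115,-50,0],[255,-18,-115,-50,0]]'>/dev/null; python3 -c "from h import *;st()"
```

```text
t 20.42 q [ 1.4    -0.5097  0.7852 -1.0247  2.5069  0.5114] p [0.0786 0.059  0.9311] f [ 0.543  -0.1454 -0.0252]
[[ 0.0543  0.857   0.5125]
 [ 0.9983 -0.0574 -0.0099]
 [ 0.0209  0.5122 -0.8586]]
tilt deg 30.836631354684677 az -1.108218670270057
```

```bash
python3 -m creep '[[255,0,30,15,0],[255,0,60,35,0],[255,0,90,55,0],[255,0,120,75,0],[255,0,150,95,0],[255,0,165,115,0],[255,0,165,115,0]]'>/dev/null; python3 -c "from h import *;st()"
```

```text
t 21.0 q [ 0.3365 -0.5646  0.8066 -0.2699  2.4044  0.1531] p [0.1214 0.068  0.9231] f [-0.4626  0.7778 -1.5405]
[[ 0.0598  0.8722  0.4854]
 [ 0.9982 -0.0573 -0.0201]
 [ 0.0103  0.4857 -0.874 ]]
tilt deg 29.06783213217622 az -2.367263287953727
```

```bash
python3 -m creep '[[255,-4,30,18,0],[255,-8,50,30,0],[255,-10,60,36,0],[255,-10,60,36,0]]'>/dev/null; python3 -c "from h import *;st()"
```

```text
t 21.33 q [-0.2638 -0.5544  0.8107  0.1543  2.381  -0.0628] p [0.1772 0.0596 0.9221] f [-0.0398  1.4891 -0.9953]
[[ 0.0596  0.8717  0.4864]
 [ 0.9982 -0.0561 -0.0217]
 [ 0.0084  0.4869 -0.8734]]
tilt deg 29.13869278444961 az -2.5512351969669806
```

```bash
python3 -m creep '[[255,4,-2,0,0],[255,3,-25,-18,0],[255,1,-50,-36,0],[255,-1,-75,-55,0],[255,-3,-100,-74,0],[255,-4,-121,-90,0],[255,-4,-121,-90,0]]'>/dev/null; python3 -c "from h import *;st()"
```

```text
t 21.92 q [ 0.0525 -0.6242  0.6881 -0.0809  2.5608  0.0341] p [0.0196 0.0629 0.9436] f [-2.8694  0.4231  0.0914]
[[ 0.0578  0.8675  0.494 ]
 [ 0.9983 -0.056  -0.0184]
 [ 0.0117  0.4942 -0.8692]]
tilt deg 29.628524161266455 az -2.13311230790667
```

```bash
for i in 1 2; do python3 -m creep '[[255,-1,5,-38,0],[255,-2,10,-76,0]]'>/dev/null;python3 -c "from h import *;st()"; done
```

```text
t 22.08 q [ 0.1256 -0.4939  0.4786 -0.163   2.6185  0.0259] p [0.019  0.0544 0.9847] f [ 0.8367  0.9031 -0.4704]
[[ 0.0596  0.8567  0.5123]
 [ 0.9981 -0.0592 -0.017 ]
 [ 0.0158  0.5124 -0.8586]]
tilt deg 30.83688484934166 az -1.9000776795818173
t 22.25 q [ 0.2133 -0.4484  0.3952 -0.2561  2.62    0.0144] p [0.0169 0.0435 1.0015] f [-1.5849  0.5417 -0.5327]
[[ 0.0544  0.8385  0.5422]
 [ 0.9983 -0.0572 -0.0117]
 [ 0.0212  0.5419 -0.8402]]
tilt deg 32.84191112929477 az -1.232805748233342
```

```bash
python3 -m creep '[[255,4,3,-38,0],[255,8,5,-76,0]]'>/dev/null;python3 -c "from h import *;st()";  python3 -m creep '[[255,3,0,-20,0],[255,5,0,-28,0]]'>/dev/null;python3 -c "from h import *;st()"
```

```text
t 22.42 q [ 0.2111 -0.4291  0.341  -0.258   2.6199  0.0046] p [0.0112 0.0419 1.0122] f [-1.001  -0.3994 -0.9802]
[[ 0.0498  0.8197  0.5706]
 [ 0.9984 -0.0552 -0.0078]
 [ 0.0251  0.5701 -0.8212]]
tilt deg 34.79471081824991 az -0.7829754285531986
t 22.58 q [ 0.1887 -0.4288  0.3213 -0.2333  2.6197  0.004 ] p [0.0051 0.0437 1.0161] f [ 0.3185  0.1197 -0.7973]
[[ 0.0465  0.8085  0.5866]
 [ 0.9986 -0.0535 -0.0053]
 [ 0.0271  0.586  -0.8098]]
tilt deg 35.921254907650315 az -0.5169455607235957
```

```bash
python3 -m creep '[[255,3,8,15,0],[255,8,20,35,0],[255,13,35,60,0],[255,18,50,88,0],[255,23,66,116,0],[255,29,84,146,0],[255,35,102,178,0],[255,41,120,210,0],[255,48,140,245,0],[255,55,160,278,0],[255,55,160,278,0]]'>/dev/null; python3 -c "from h import *;o,M=st();print(1000*M.T@(np.array([.4,.14,.45])-o['tool_pos']))"
```

```text
t 23.5 q [ 0.1147 -0.5158  0.9844 -0.0818  2.0534  0.1081] p [0.3039 0.0893 0.8827] f [-0.5739  0.1461 -1.6063]
[[ 0.0461  0.8115  0.5825]
 [ 0.9986 -0.0527 -0.0057]
 [ 0.026   0.582  -0.8128]]
tilt deg 35.629064391289276 az -0.561355726657339
[  43.7495 -176.4495  407.3804]
```

```bash
python3 -m creep '[[255,4,-14,36,0],[255,8,-28,73,0],[255,12,-43,110,0],[255,16,-59,147,0],[255,20,-75,184,0],[255,24,-91,221,0],[255,28,-107,258,0],[255,32,-123,295,0],[255,36,-139,332,0],[255,40,-155,369,0],[255,44,-171,405,0],[255,44,-176,407,-0.015]]'>/dev/null; python3 - <<'E'
from h import *
o,M=st();w=np.load('win.npy')
Rw=R.from_euler('ZY',[w[2],np.radians(-35)]).as_matrix();W=np.array([w[0],w[1],.2])
for xs in (-.06,-.02,.015):
    mid=W+Rw@[xs-.01,0,0]; t=mid-.034*M[:,2]; print(xs,t,1000*M.T@(t-o['tool_pos']))
print('window x in tool axes',M.T@Rw[:,0])
E
```

```text
t 24.5 q [ 0.2678 -0.8786  2.034  -0.1623  1.4025  0.2842] p [0.3981 0.14   0.4388] f [-0.3382  0.1408 -2.6959]
[[ 0.0336  0.822   0.5685]
 [ 0.9994 -0.0344 -0.0092]
 [ 0.012   0.5685 -0.8226]]
tilt deg 34.65386297156576 az -0.9292325428859097
-0.06 [0.4751 0.1699 0.1878] [ 29.4297 -80.3911 249.9462]
-0.02 [0.5078 0.1675 0.2108] [ 28.446  -40.4041 249.6755]
0.015 [0.5364 0.1654 0.2308] [ 27.5853  -5.4155 249.4387]
window x in tool axes [-0.0246  0.9997 -0.0068]
```

```bash
python3 -m creep '[[255,5,-27,20,0],[255,10,-54,45,0.01],[255,16,-80,75,0.01],[255,22,-80,115,0.01],[255,29,-80,155,0.01],[255,29,-80,195,0.01],[255,29,-80,225,0.01],[255,29,-80,245,0.01],[255,29,-80,250,0.01],[255,29,-80,250,0.01]]'>/dev/null; cat > w.py <<'E'
from h import *
o,M=st();w=np.load('win.npy')
Rw=R.from_euler('ZY',[w[2],np.radians(-35)]).as_matrix();W=np.array([w[0],w[1],.2])
mid=o['tool_pos']+.034*M[:,2]; print('mid in window mm (front x)',1000*(Rw.T@(mid-W))+[10,0,0],'force win',Rw.T@o['contact_force'])
print('rot err deg (x,y,z win)',np.degrees(R.from_matrix(Rw.T@np.c_[M[:,1],M[:,0],-M[:,2]]).as_rotvec()))
E
python3 w.py; python3 - <<'E'
from h import *
a=snap('scene','s5')[140:300,140:340];b=snap('wrist','w5')
a=cv2.resize(a,(500,400),interpolation=cv2.INTER_CUBIC);b=cv2.resize(b[200:440,220:420],(300,400))
cv2.imwrite('pics/c5.png',np.hstack([a,b])[:,:,::-1])
E
```

```text
t 25.33 q [ 0.2895 -0.6051  2.2778 -0.2257  0.8799  0.4299] p [0.4816 0.1706 0.2045] f [-0.0663 -0.0371 -0.9336]
[[ 0.0418  0.811   0.5836]
 [ 0.9989 -0.0471 -0.0061]
 [ 0.0225  0.5832 -0.812 ]]
tilt deg 35.70434516469188 az -0.6029767083021408
mid in window mm (front x) [-44.5401   1.3186   9.9697] force win [-0.5875 -0.0417 -0.7284]
rot err deg (x,y,z win) [ 2.0511 -0.6647  0.6651]
```

View pics/c5.png

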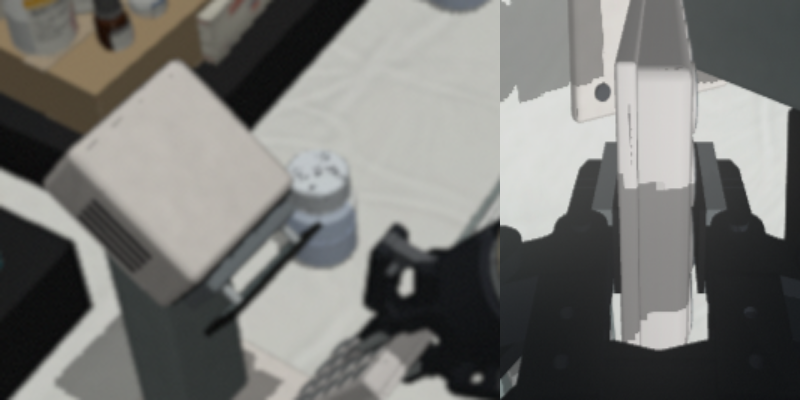

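```bash
python3 w.py | tail -2; python3 -m creep '[[255,-1,10,3,0.01],[255,-1,22,7,0.01],[255,-1,34,10,0.01],[255,-1,44,10,0.01],[255,-1,50,10,0.01],[255,-1,50,10,0.01],[255,-1,50,10,0.01]]'>/dev/null; python3 w.py
```

```text
mid in window mm (front x) [-42.2045   2.2907  12.2502] force win [-0.5675 -0.6038 -0.3252]
rot err deg (x,y,z win) [ 2.1842 -0.9557  0.6622]
t 26.02 q [ 0.2495 -0.4925  2.17   -0.1971  0.8628  0.3894] p [0.528  0.1682 0.2272] f [ 0.0795  0.654  -1.5448]
[[ 0.0482  0.8085  0.5865]
 [ 0.9984 -0.0566 -0.0041]
 [ 0.0299  0.5857 -0.81  ]]
tilt deg 35.90747170885851 az -0.39786705566759645
mid in window mm (front x) [6.6528 2.3772 1.977 ] force win [-0.8596  0.658  -1.2839]
rot err deg (x,y,z win) [ 2.1844 -0.8516  0.1151]
```

```bash
python3 -m creep '[[255,-1,4,1,0],[255,-2,8,2,0],[255,-2,11,2,0],[255,-2,11,2,0]]'>/dev/null; python3 w.py|tail -2;python3 -m creep '[[255,0,1.5,0,0],[255,0,3,0,0],[255,0,3,0,0]]'>/dev/null; python3 w.py|tail -2
```

```text
mid in window mm (front x) [17.4496  0.3442 -0.5415] force win [ 0.4499  0.3152 -0.1604]
rot err deg (x,y,z win) [ 2.1695 -0.8249  0.1235]
mid in window mm (front x) [20.056   0.4343 -0.5514] force win [-1.2443 -0.8717 -1.3629]
rot err deg (x,y,z win) [ 2.1711 -0.8016  0.1393]
```

```bash
for i in 1 2 3; do python3 -m creep '[[255,0,1.5,0,0],[255,0,2,0,0],[255,0,2,0,0]]'>/dev/null; python3 w.py|grep mid;done
```

```text
mid in window mm (front x) [21.9758  0.4543 -0.5184] force win [-1.1118 -0.2573 -0.9423]
mid in window mm (front x) [24.0082  0.4436 -0.4871] force win [-0.1686  1.2846 -0.4161]
mid in window mm (front x) [25.5517  0.4134 -0.6264] force win [-1.3499 -0.614  -0.0204]
```

```bash
for i in 1 2; do python3 -m creep '[[255,0,1.5,0,0],[255,0,2,0,0],[255,0,2,0,0]]'>/dev/null; python3 w.py|grep mid;python3 -c "
from h import *
print(ctrl.get_obs()['wrist_torque'])";done
```

```text
mid in window mm (front x) [27.2159  0.4141 -0.7298] force win [-2.541  -0.3924  0.8098]
[0.06992513 0.87521161 0.06239244]
mid in window mm (front x) [28.9907  0.352  -0.8233] force win [-4.5318  0.2314  0.6405]
[0.06638761 1.18213174 0.01737435]
```

```bash
python3 -m creep '[[255,0,1,0,0],[255,0,1,0,0],[255,0,1,0,0],[255,0,1,0,0]]'>/dev/null; python3 w.py|grep mid;python3 -m creep '[[255,0,0,0,0],[255,0,0,0,0]]'>/dev/null; python3 w.py|grep mid;python3 -m creep '[[255,0,0,0,0],[255,0,0,0,0]]'>/dev/null; python3 w.py|grep mid; python3 - <<'E'
from h import *
a=snap('scene','s6')[140:300,140:340];b=snap('wrist','w6')
a=cv2.resize(a,(500,400),interpolation=cv2.INTER_CUBIC);b=cv2.resize(b[150:390,220:420],(300,400))
cv2.imwrite('pics/c6.png',np.hstack([a,b])[:,:,::-1])
E
```

```text
mid in window mm (front x) [30.0483  0.3346 -0.8193] force win [-5.4153 -0.8309 -0.6233]
mid in window mm (front x) [30.1736  0.3471 -0.7884] force win [-4.355   0.649  -2.7856]
mid in window mm (front x) [30.2465  0.3718 -0.7845] force win [-4.4354 -0.7604 -2.6183]
```

View pics/c6.png

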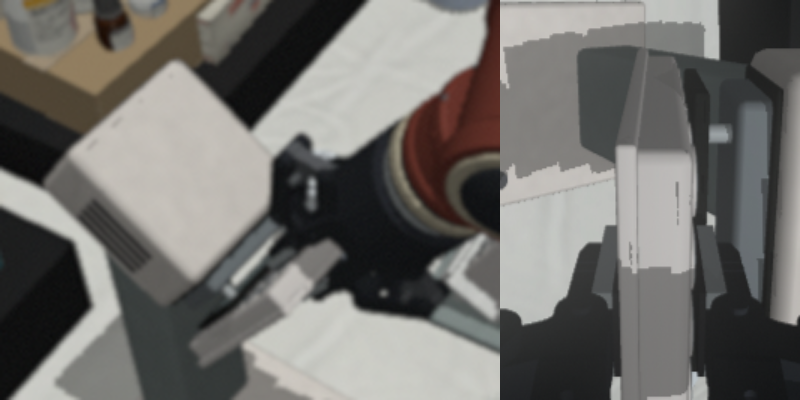

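```bash
for i in 1 2 3; do python3 -m creep '[[255,0,0,0,0],[255,0,0,0,0],[255,0,0,0,0],[255,0,0,0,0],[255,0,0,0,0],[255,0,0,0,0],[255,0,0,0,0],[255,0,0,0,0],[255,0,0,0,0],[255,0,0,0,0]]'>/dev/null; python3 w.py|grep -E "mid|rot err"; done; python3 -c "
from h import *
print(ctrl.get_obs()['wrist_torque'],ctrl.get_obs()['t'])"
```

```text
mid in window mm (front x) [30.6559  0.3494 -0.5488] force win [-5.3176 -0.2976 -4.2378]
rot err deg (x,y,z win) [ 2.1581 -0.7754  0.1435]
mid in window mm (front x) [30.7771  0.3871 -0.4714] force win [-4.4205 -0.3461 -3.7597]
rot err deg (x,y,z win) [ 2.1637 -0.7869  0.1399]
mid in window mm (front x) [30.8067  0.4026 -0.4581] force win [-4.9112 -0.774  -4.0385]
rot err deg (x,y,z win) [ 2.1661 -0.7901  0.1406]
[-0.03877012  1.56737377 -0.20575536] 31.1167
```

```bash
python3 -m creep '[[255,0,0,0,0],[255,0,0,0,0],[255,0,0,0,0],[255,0,0,0,0],[255,0,0,0,0],[255,0,0,0,0]]'; python3 -m creep '[[255,0,-5,0,0],[255,0,-20,0,0],[255,0,-45,0,0],[255,0,-75,-3,0],[255,-3,-80,-30,0],[255,-8,-75,-70,0],[255,-13,-68,-110,0],[255,-18,-60,-150,0],[255,-23,-52,-190,0],[255,-28,-44,-230,0],[255,-33,-36,-270,0],[255,-38,-28,-300,0]]'>/dev/null; python3 -c "from h import *;st()"
```

```text
t: 31.62
tool_pos: [0.549, 0.1648, 0.2391]
tool_rot: [1.921, 1.813, 0.617]
contact_force: [-1.3, -1.2, -6.3]
opening: 0.0193
t 32.62 q [ 0.2826 -1.011   2.0394 -0.1689  1.4947  0.2989] p [0.3481 0.1296 0.4729] f [1.3018 0.2532 0.4745]
[[ 0.0464  0.8013  0.5965]
 [ 0.9984 -0.0568 -0.0013]
 [ 0.0328  0.5956 -0.8026]]
tilt deg 36.617844805972744 az -0.12663711493831045
```

```bash
python3 -m creep '[[255,-30,0,0,0],[255,-60,-14,-10,0],[255,-70,-42,-30,0],[255,-70,-70,-50,0]]'>/dev/null; python3 -c "from h import *;st()"; for i in 1 2; do python3 -m creep '[[255,0,-28,-20,0],[255,0,-56,-40,0]]'>/dev/null; python3 -c "from h import *;st()";done
```

```text
t 32.95 q [ 0.1253 -1.0109  1.9937 -0.0918  1.5574  0.1665] p [0.3479 0.0928 0.4937] f [ 0.157   0.0387 -0.4506]
[[ 0.0627  0.8189  0.5705]
 [ 0.9979 -0.062  -0.0206]
 [ 0.0186  0.5706 -0.821 ]]
tilt deg 34.812323886684766 az -2.0641613201399807
t 33.12 q [ 0.308  -1.0109  1.957  -0.1994  1.6382  0.3077] p [0.3125 0.1193 0.5108] f [-0.1073 -0.0431 -0.5599]
[[ 0.068   0.8305  0.5529]
 [ 0.9977 -0.0607 -0.0315]
 [ 0.0074  0.5537 -0.8327]]
tilt deg 33.626343700139984 az -3.265587199479987
t 33.28 q [ 0.5633 -1.0109  1.9231 -0.3376  1.7433  0.496 ] p [0.2633 0.1462 0.5272] f [ 0.4605  0.9054 -1.2327]
[[ 0.0755  0.838   0.5404]
 [ 0.9971 -0.0611 -0.0446]
 [-0.0044  0.5423 -0.8402]]
tilt deg 32.83825873719936 az -4.718717925893018
```

```bash
python3 -m creep '[[255,-35,0,0,0],[255,-65,-15,0,0],[255,-75,-50,0,0],[255,-75,-85,0,0]]'>/dev/null; python3 -c "from h import *;st()"; for i in 1 2; do python3 -m creep '[[255,-15,-36,0,0],[255,-30,-72,0,0]]'>/dev/null; python3 -c "from h import *;st()";done
```

```text
t 33.62 q [ 0.5192 -1.0109  1.8996 -0.3277  1.7787  0.4509] p [0.2594 0.1323 0.5373] f [ 0.4968 -0.1506 -0.5278]
[[ 0.0841  0.8474  0.5243]
 [ 0.9962 -0.0598 -0.0632]
 [-0.0222  0.5276 -0.8492]]
tilt deg 31.873807786734016 az -6.868948680951942
t 33.78 q [ 0.7198 -1.0109  1.9132 -0.4264  1.8498  0.603 ] p [0.2258 0.1488 0.5277] f [-0.1638  0.8699 -1.3315]
[[ 0.0949  0.8564  0.5076]
 [ 0.9946 -0.0606 -0.0838]
 [-0.041   0.5128 -0.8575]]
tilt deg 30.960262948547154 az -9.37540433724585
t 33.95 q [ 0.9783 -1.0109  1.9321 -0.5308  1.9479  0.8009] p [0.1793 0.1636 0.5164] f [ 0.2267  0.5011 -1.9031]
[[ 0.106   0.8609  0.4975]
 [ 0.9927 -0.0622 -0.1038]
 [-0.0584  0.5049 -0.8612]]
tilt deg 30.546073799978032 az -11.78021462790652
```

```bash
python3 -m creep '[[255,-15,30,15,0],[255,-40,60,30,0],[255,-75,85,45,0],[255,-110,105,60,0],[255,-148,114,75,0],[255,-185,114,90,0],[255,-222,114,105,0],[255,-255,114,125,0],[255,-268,114,150,0],[255,-268,114,162,0]]'>/dev/null; python3 -c "from h import *;st()"
```

```text
t 34.78 q [-0.5335 -1.0109  1.9646  0.1567  1.6755 -0.3875] p [ 0.341  -0.0648  0.4985] f [ 1.4845  0.8319 -1.5931]
[[ 0.1067  0.8623  0.4951]
 [ 0.992  -0.0584 -0.1121]
 [-0.0678  0.5031 -0.8616]]
tilt deg 30.504334113295485 az -12.763207091360961
```

```bash
for i in 1 2 3; do python3 -m creep '[[255,-34,-22,0,0],[255,-60,-50,0,0]]'>/dev/null; python3 -c "from h import *;st()";done
```

```text
t 34.95 q [-0.8337 -1.0109  1.9773  0.2905  1.7404 -0.6321] p [ 0.3191 -0.1237  0.4883] f [ 0.303  -1.0572 -0.3186]
[[ 0.1043  0.873   0.4764]
 [ 0.9926 -0.0614 -0.1047]
 [-0.0622  0.4837 -0.873 ]]
tilt deg 29.191314951643356 az -12.399619902728478
t 35.12 q [-1.1335 -1.0109  1.9974  0.4054  1.8123 -0.8789] p [ 0.2836 -0.1787  0.4761] f [ 1.5734 -0.9955 -1.0645]
[[ 0.1028  0.8762  0.4708]
 [ 0.9928 -0.0612 -0.1029]
 [-0.0613  0.478  -0.8762]]
tilt deg 28.812267283712572 az -12.326657668707423
t 35.28 q [-1.4333 -0.9888  2.0236  0.4919  1.8783 -1.1398] p [ 0.2343 -0.2343  0.4565] f [ 0.5876 -0.5448 -0.968 ]
[[ 0.1033  0.8771  0.469 ]
 [ 0.9926 -0.0605 -0.1055]
 [-0.0642  0.4765 -0.8768]]
tilt deg 28.735349120392232 az -12.674493616480163
```

```bash
for i in 1 2 3; do python3 -m creep '[[255,36,-18,-5,0],[255,72,-36,-10,0]]'>/dev/null; python3 -c "from h import *;st()";done
```

```text
t 35.45 q [-1.4183 -1.0109  2.0153  0.4831  1.9288 -1.1022] p [ 0.231  -0.2138  0.4628] f [ 0.7792 -0.0292  0.226 ]
[[ 0.105   0.8855  0.4527]
 [ 0.9938 -0.0761 -0.0815]
 [-0.0377  0.4584 -0.8879]]
tilt deg 27.386778148332162 az -10.204577275889795
t 35.62 q [-1.3622 -1.0109  1.9834  0.4709  1.9655 -1.0575] p [ 0.2362 -0.1925  0.4784] f [ 0.0986  0.3053 -0.7325]
[[ 0.081   0.8944  0.4399]
 [ 0.9965 -0.0629 -0.0557]
 [-0.0221  0.4428 -0.8963]]
tilt deg 26.318958583957468 az -7.216986482428924
t 35.78 q [-1.3003 -1.0109  1.9507  0.4547  2.0013 -0.9979] p [ 0.2399 -0.1702  0.4939] f [ 0.5431  0.5472 -0.653 ]
[[ 0.0689  0.9034  0.4233]
 [ 0.9976 -0.0607 -0.0328]
 [-0.004   0.4245 -0.9054]]
tilt deg 25.121254265030135 az -4.4348940406983575
```

```bash
python3 -m creep '[[255,36,-18,-5,0],[255,60,-30,-8,0]]'>/dev/null; cat > p.py <<'E'
from h import *
import sys
o,M=st();P=np.array([.498,-.2355,.0165])
t=P+.010*M[:,1]-.098*M[:,2]
pre=t-.13*M[:,2]
print('tgt',t,'shift',1000*M.T@(t-o['tool_pos']),'pre shift',1000*M.T@(pre-o['tool_pos']))
print('yaw plate deg',np.degrees(np.arctan2(M[1,1],M[0,1])),'roll',np.degrees(M[2,0]))
E
python3 p.py
```

```text
t 35.95 q [-1.2188 -1.0109  1.9153  0.4327  2.0319 -0.9207] p [ 0.244  -0.1447  0.5108] f [ 0.1173 -0.1146 -0.1832]
[[ 0.0605  0.9122  0.4052]
 [ 0.9981 -0.06   -0.014 ]
 [ 0.0115  0.4053 -0.9141]]
tilt deg 23.919006490871997 az -1.9858146119493771
tgt [ 0.4674 -0.2347  0.1101] shift [-80.9012  46.8042 458.0113] pre shift [-80.9012  46.8042 328.0113]
yaw plate deg -3.760775924328375 roll 0.6577917693550089
```

```bash
python3 -m creep '[[255,-8,20,25,0],[255,-17,35,55,-0.02],[255,-26,47,90,-0.04],[255,-36,47,128,-0.07],[255,-46,47,166,-0.07],[255,-56,47,204,-0.07],[255,-66,47,242,-0.07],[255,-76,47,280,-0.07],[255,-81,47,310,-0.07],[255,-81,47,325,-0.07],[255,-81,47,325,-0.07],[255,-81,47,325,-0.07]]'>/dev/null; python3 p.py
```

```text
t 36.95 q [-0.8513 -0.5898  2.181   0.3161  1.2739 -0.9077] p [ 0.413  -0.2328  0.2286] f [-0.0427  0.715  -0.2483]
[[-0.0029  0.9147  0.4041]
 [ 0.9999  0.0077 -0.0103]
 [-0.0125  0.4041 -0.9146]]
tilt deg 23.845657426227113 az -1.4531909258367803
tgt [ 0.4675 -0.2344  0.1102] shift [ -0.337    1.9958 130.3909] pre shift [-0.337   1.9958  0.3909]
yaw plate deg 0.48037223298786197 roll -0.7148938914358601
```

```bash
python3 -m creep '[[255,0,2,20,0],[255,0,2,45,0],[255,0,2,70,0],[255,0,2,92,0],[255,0,2,108,0],[255,0,2,116,0],[255,0,2,120,0],[255,0,2,120,0],[255,0,2,120,0]]'>/dev/null; python3 p.py|grep -E "^t |tgt|yaw"; for i in 1 2; do python3 -m creep '[[255,0,0,2,0],[255,0,0,4,0],[255,0,0,4,0]]'>/dev/null; python3 p.py|grep -E "^t |tgt"; done
```

```text
t 37.7 q [-0.766  -0.3487  2.2033  0.33    0.9948 -0.9071] p [ 0.4623 -0.2364  0.1206] f [ 0.105  -0.6386 -0.2919]
tgt [ 0.4674 -0.2342  0.1101] shift [ 2.3013  0.4231 11.6003] pre shift [   2.3013    0.4231 -118.3997]
yaw plate deg 0.23533952326073965 roll -0.7495656718075452
t 37.95 q [-0.7641 -0.3381  2.2046  0.3312  0.9849 -0.9079] p [ 0.4631 -0.2361  0.1152] f [ 0.1959  0.3196 -0.3128]
tgt [ 0.4676 -0.2344  0.1102] shift [1.8404 2.066  6.4095] pre shift [   1.8404    2.066  -123.5905]
t 38.2 q [-0.7613 -0.3275  2.2039  0.3329  0.9745 -0.9086] p [ 0.465  -0.2362  0.1113] f [ 1.3105  0.0521 -0.442 ]
tgt [ 0.4676 -0.2344  0.1102] shift [1.8616 1.8907 2.0162] pre shift [   1.8616    1.8907 -127.9838]
```

```bash
for i in 1 2 3; do python3 -m creep '[[255,0,0,1,0],[255,0,0,2,0],[255,0,0,2,0]]'>/dev/null; python3 p.py|grep -E "^t |tgt"; done
```

```text
t 38.45 q [-0.7601 -0.3241  2.2021  0.3321  0.9739 -0.9088] p [ 0.4656 -0.2363  0.1108] f [-7.4984  2.1851 10.0252]
tgt [ 0.4677 -0.2344  0.1102] shift [1.9409 1.6461 1.3081] pre shift [   1.9409    1.6461 -128.6919]
t 38.7 q [-0.7594 -0.3216  2.1995  0.3308  0.9753 -0.9089] p [ 0.4662 -0.2366  0.111 ] f [-20.0592   6.3591  25.3824]
tgt [ 0.4678 -0.2345  0.1103] shift [2.1238 1.2641 1.2943] pre shift [   2.1238    1.2641 -128.7057]
t 38.95 q [-0.7584 -0.3189  2.1969  0.3301  0.9754 -0.9091] p [ 0.467  -0.2369  0.1112] f [-31.4749  10.916   37.8896]
tgt [ 0.4679 -0.2345  0.1103] shift [2.4385 0.4809 1.1706] pre shift [   2.4385    0.4809 -128.8294]
```

```bash
python3 -m creep '[[255,0,0,-3,0],[255,0,0,-4.5,0],[255,0,0,-4.5,0],[255,0,0,-4.5,0]]'>/dev/null; python3 p.py|grep -E "^t |tgt"; python3 - <<'E'
from h import *
b=snap('wrist','w7');cv2.imwrite('pics/c7.png',b[100:440,150:500,::-1])
E
```

```text
t 39.28 q [-0.7603 -0.3247  2.2028  0.3332  0.9719 -0.9089] p [ 0.4659 -0.2364  0.1108] f [-1.981   0.6215  6.9577]
tgt [ 0.4675 -0.2343  0.1102] shift [2.1256 1.256  1.2269] pre shift [   2.1256    1.256  -128.7731]
```

View pics/c7.png

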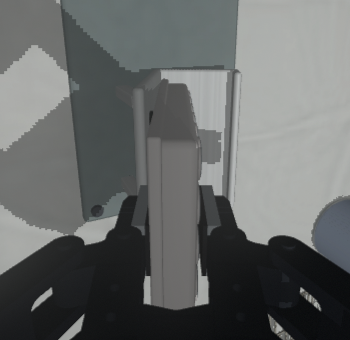

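```bash
python3 -m creep '[[180,0,0,0,0],[165,0,0,0,0],[150,0,0,0,0],[135,0,0,0,0],[120,0,0,0,0],[90,0,0,0,0],[60,0,0,0,0],[0,0,0,0,0],[0,0,0,0,0],[0,0,0,0,0],[0,0,0,0,0]]'>/dev/null; python3 p.py|grep -E "^t |tgt"; python3 - <<'E'
from h import *
c=ctrl.calibration('wrist');b=snap('wrist','w8')
s=np.load('plate.npy');M=R.from_euler('ZY',[s[3],np.radians(-28)]).as_matrix()
for i,col in ((1,(0,255,0)),):
  q=proj(c,np.array([[0,.04275,.128],[0,-.04275,.128]])@M.T+[.4955,-.2355,.0165]).astype(int)
  print(q)
b=b[:,:,::-1].copy();cv2.line(b,tuple(map(int,q[0])),tuple(map(int,q[1])),(0,255,0),1)
cv2.imwrite('pics/c8.png',b[100:440,150:500])
E
```

```text
t 40.25 q [-0.7602 -0.3243  2.2042  0.3328  0.9722 -0.9088] p [ 0.4652 -0.2359  0.1097] f [0.5238 0.08   0.0271]
tgt [ 0.4677 -0.2344  0.1102] shift [1.4646 2.4478 0.5216] pre shift [   1.4646    2.4478 -129.4784]
[[272 232]
 [283 420]]
```

View pics/c8.png

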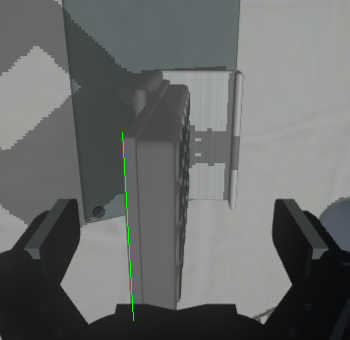

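```bash
python3 -m creep '[[0,0,-3,-10,0],[0,0,-4,-35,0],[0,0,-4,-65,0],[0,0,-4,-100,0],[0,0,-4,-135,0],[0,0,-4,-165,0],[0,0,-4,-190,0],[0,0,-4,-200,0],[0,0,-4,-200,0],[0,0,-4,-200,0]]'; python3 - <<'E'
from h import *
a=snap('top','t9');b=snap('scene','s9');t0=cv2.imread('pics/t0.png')[:,:,::-1]
A=cv2.resize(a[200:310,320:480],(400,275),interpolation=cv2.INTER_CUBIC);B=cv2.resize(t0[200:310,320:480],(400,275),interpolation=cv2.INTER_CUBIC)
C=cv2.resize(b[120:285,260:500],(400,275),interpolation=cv2.INTER_CUBIC);D=cv2.resize(a[120:340,180:500],(400,275))
cv2.imwrite('pics/c9.png',np.vstack([np.hstack([A,B]),np.hstack([C,D])])[:,:,::-1])
for l in ('bottle_mid','beaker_mid','timer_mid','deep_plate_mid','shallow_plate'): print(l,[(np.round(d['rect']),round(d['conf'],2)) for d in ctrl.boxes_of('top',l)][:1])
E
```

```text
t: 41.13
tool_pos: [0.381, -0.2338, 0.2904]
tool_rot: [1.989, 1.988, 0.407]
contact_force: [0.1, 0.9, -0.9]
opening: 0.0856
bottle_mid [(array([329., 162.,  26.,  39.]), 0.73)]
beaker_mid [(array([277., 282.,  24.,  16.]), 0.69)]
timer_mid [(array([187., 304.,  29.,  26.]), 0.74)]
deep_plate_mid []
shallow_plate [(array([420., 250.,  56.,  35.]), 0.79)]
```

```bash
python3 - <<'E'
import cv2,numpy as np
for n,m,r in (('t0','t9',(340,240,52,48)),('t0','t9',(418,248,60,40)),('s0','s9',(322,212,42,50)),('s0','s9',(380,155,40,50))):
    a,b=[cv2.imread(f'pics/{k}.png',0).astype(float) for k in (n,m)];x,y,w,h=r
    d=abs(a-b)[y:y+h,x:x+w];print(r,d.mean().round(1),np.corrcoef(a[y:y+h,x:x+w].ravel(),b[y:y+h,x:x+w].ravel())[0,1].round(3))
from h import *
for l in ('deep_plate_mid','shallow_plate'): print(l,[(np.round(d['rect']),round(d['conf'],2)) for d in ctrl.boxes_of('scene',l)][:1])
print(ctrl.get_obs()['dq'],ctrl.get_obs()['contact_force'])
print(ctrl.finish_job())
E
```

```text
(340, 240, 52, 48) 9.1 0.999
(418, 248, 60, 40) 12.6 0.894
(322, 212, 42, 50) 9.9 1.0
(380, 155, 40, 50) 13.2 0.928
deep_plate_mid [(array([326., 196.,  61.,  70.]), 0.59)]
shallow_plate [(array([294., 400.,  46.,  45.]), 0.74)]
[-0.00269672 -0.0056981  -0.00481206  0.00143936  0.00224805  0.00031112] [-0.04592857 -0.89444099 -0.26768624]
the job is handed in; nothing more can be done
None
```

I took the shallow plate out of its bay and held it against the reader's window frame. I then stood it back in the same bay, let go, and handed the job in at about 41 s.

**Tilting the tool:** The moves offer no tilt, so I tilted the tool by pushing against joint limits, about 27° to grasp, 36° to present and 24° to place. Joints 2, 3 and 5 sat right at their limits while I did this. Joint 2 read -1.0109 against a stated -1.01, and joint 3 read 0.0587 against a stated 0.06. That is within rounding, but I can't rule out that it counts as passing the range.

**At the reader:**
- **Force:** I held the plate for about 3 s at 4.4 to 5.4 N along the window axis. The frame had given about 6 to 7 mm of its 14 mm.
- **Position:** it was off centre by less than 1 mm, but that figure rests on the camera fit and the assumed grip height, not on a direct view.
- **Angle:** flat to within 1° by tool pose, with about 2° of roll about the window axis.
- **Stillness:** it crept about 0.15 mm in the last 1.7 s. A sideways force of about 4 N also built up during the hold.

**Return to the rack:** I overpressed briefly while setting the plate down, to about 50 N at the wrist, then eased off before letting go.

**Last checks:**
- After release, the plate's top back edge matched its predicted leaning position. In the top view its outline was within 2 pixels of the start.
- The deep plate's image patches were unchanged (correlation 0.999 and 1.0).
- The bottle and timer boxes were within a few pixels of where they started. The beaker's box differed more (24 x 16 against 15 x 18 pixels), which I didn't follow up.
- The networks missed the deep plate in the last top view and put the shallow plate on the timer in the last scene view.
- The viewer's limit of 12 pictures was reached, so I couldn't look at the final comparison picture and relied on those numbers.

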